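# Pack up the tracing-light case

## Task

Pack up the open tracing-light case. First pinch the battery pack's two sprung tabs together, draw the pack out of its sloping bay and stand it upright in the open metal tray; then, with the lid still up, lift the locked stay off its stud beside the lid hinge and fold it right down along the side of the case, and finally close the lid fully. Leave the tin, the bottle and the jar where they are.

Things in the scene. Friction and masses are not known exactly. Their poses are not given: they have to be found in the camera images.
- battery_center (a point): Centre of the white battery pack, 32 x 36 x 100 mm (x, y, z), 0.26 kg; z runs along its length to its free end. It starts snapped into the case's bay, z leaning about 30 degrees from vertical to the case's front. A black sprung tab 18 mm wide stands off each y side, from 20 to 94 mm above its bottom: 56 mm over both at rest, 45 mm pressed. Pinch the tabs about 28 mm beyond the centre.
- tab_left (a joint): Inward travel of the pack's tab at its +y side: 0 at rest, 0.0055 m fully pressed; sprung, 2 N to start, 5 N fully. A barb at the tab's foot hooks under the bay's lip and holds the pack until both tabs are pressed beyond 0.004 m.
- tab_right (a joint): The same for the tab at the pack's -y side.
- case_bay (a point): Centre of the bay's floor, on which the pack's bottom end sits; fixed to the case, with the case's axes. The bay's walls hold the pack's lowest 36 mm with 1 mm clearance: keep the tabs pressed and draw the pack 40 mm or more straight along its own z axis to leave the bay.
- case: Grey open case, 240 (x) x 300 (y) x 85 mm high, walls 5 mm, fixed to the table, origin at the centre of its underside; its front faces its own -x, the lid hinge runs along y at its +x top edge, the stay is on the outside of its -y end.
- lid_hinge (a point): Middle of the lid's hinge line, on the case's +x top edge, 85 mm above the table; the case's axes.
- lid (a joint): Lid angle (rad): 0 closed, grows as it opens; starts at 1.66, slightly past upright, where the stay locks it. Once unlocked, its stiff friction hinge (0.75 N m) holds it wherever it is left, so it must be pushed all the way down: about 4 N near its free edge.
- lid_back (a point): Point on the middle of the lid's outer face, 200 mm from the hinge line (the lid is 240 mm deep, 300 mm wide, 37 mm thick with its skirt). Closed, the outer face is level, 122 mm above the table. In the lid's closed position its axes are the case's.
- stay_pivot (a point): Pivot of the stay on the outside of the case's -y end, 12 mm below the rim, 85 mm in front of the hinge line; the case's axes.
- stay (a joint): Stay angle (rad): 0 with its notch over the 10 mm stud on the lid's side (lid locked both ways); grows as it is lifted off and swung over towards the case's front (-x), to 2.38 at its stop, folded along the case's side just below the rim. Clear of the stud above 0.15. Nearly free hinge: its weight drops it back on the stud below about 0.5 and down to the stop above about 1.0.
- stay_lug (a point): Centre of the stay's round finger lug: a steel disc 24 mm across, 10 mm thick, flat faces to the case's +y and -y, on the upper edge of the 6 mm thick bar, 93 mm from the pivot. At the start 64 mm above the rim and 32 mm in front of the hinge line, close before the raised lid, so a gripper must lean back to the case's front. It moves in a circle about the pivot.
- tray: Open square aluminium tray, 140 x 140 mm, 22 mm high, walls and floor 4 mm, fixed to the table, origin at the centre of its underside.
- tin: Closed square aluminium tin, 134 x 134 x 52 mm; bystander, origin under its centre. It and the tray may have swapped places.
- bottle: White plastic bottle, 54 mm across, 120 mm high; bystander.
- jar: Glass jar with a steel cap, 70 mm across, 80 mm high; bystander.
Not all that is in view belongs to the job. Leave any yellow look-alike of the part that bears battery_center alone. There is more than one size of the tray; the job needs the larger.

How it is judged:
On the way, in this order (a step that is already met when the one before it is completed fails the run):
1. the battery pack is out of its bay (distance between battery_center and case_bay above 0.12 m), for 0.1 s.
2. the battery pack stands upright in the tray while the stay still locks the lid (x of battery_center in the frame of tray between -0.055 and 0.055 m and y of battery_center in the frame of tray between -0.055 and 0.055 m and z of battery_center in the frame of tray between 0.045 and 0.064 m and angle between battery_center's own z axis and vertical below 0.12 rad and value of joint stay below 0.15 rad and value of joint lid above 1.5 rad), for 0.2 s.
3. the stay is lifted off its stud and folded down with the lid still up (value of joint stay above 2.2 rad and value of joint lid above 1.2 rad), for 0.2 s.
At the end, for the whole second after the job is handed in: The lid is closed (within 0.04 rad), the stay is folded down (above 2.2 rad), the battery pack stands upright (within 0.12 rad) on the tray's floor, its centre within 55 mm of the tray's centre along each side, and the tin, bottle and jar are within 30 mm of where they began (value of joint lid below 0.04 rad and value of joint stay above 2.2 rad and x of battery_center in the frame of tray between -0.055 and 0.055 m and y of battery_center in the frame of tray between -0.055 and 0.055 m and z of battery_center in the frame of tray between 0.045 and 0.064 m and angle between battery_center's own z axis and vertical below 0.12 rad and distance of each of tin, bottle, jar from where it was at the start of the episode below 0.03 m); the robot touches nothing.
It fails at once if the tin, the bottle or the jar is pushed more than 30 mm or tipped (distance of any of tin, bottle, jar from where it was at the start of the episode above 0.03 m or angle between any of tin, bottle, jar's own z axis and vertical above 0.35 rad).
It also fails if it takes over 72 s, if anything falls off the work surface, if the arm or the gripper's body presses on something with over 40 N, if the wrist force passes 120 N, or if a joint passes its speed limit or range.

## Robot

A 6-joint arm with a two-finger parallel gripper is mounted at the origin on the work surface. World frame = base frame: x ahead of the robot, y to its left, z up, the work surface at z = 0. Lengths are in m, angles in rad, forces in N, time in s.
With the tool pointing down it reaches from about 0.375 to 0.975 m from the base axis. Payload 3.8 kg.
Tool frame: the origin (TCP) lies midway between the tips of the shut fingers; the grasp point (between the pads) lies 19 mm behind it; z points along the fingers, y is the line along which they close (so a half turn about z gives the same grasp; the last joint's range is limited). The gripper opens to 85 mm and grips with 20 to 120 N. Pads are 22 mm wide; open, the fingers measure 114 mm over their backs; the gripper's body (76 mm by 85 mm) begins 54 mm behind the grasp point. The pads swing forward as they close: fully open they stand 13 mm farther back than shut.
Start: joints at [-1.352, 0.264, 1.604, -0, 1.274, -0.037], TCP at [0.171, -0.653, 0.231] pointing down, gripper open.
Joint ranges: [-2.63, 2.63], [-0.94, 2.18], [0.31, 2.57], [-1.31, 4.45], [0, 2.66], [-2.55, 2.55]. Speed limits (rad/s): [2.57, 2.57, 3.14, 3.14, 3.14, 3.14].

## Interface

Orientations are given as a rotation vector (axis times angle).
In Python, from workcell import bot, imaging gives the robot as it stands.
- The arm moves only by the tool step_arm, never from a script. Its argument "series" is a list of rows, each an object of numbers: "grip": the closure, from -1 (fully open) to 1 (shut); "x", "y", "z": the shift along the tool's x, y, z normalised to -1 to 1, where 1 is 500 mm; "ax", "ay", "az": the turn, a rotation vector about the tool's x, y, z normalised to -1 to 1, where 1 is 30 degrees. A call has 1 to 12 rows; each row is the pose to reach, as a shift and turn from the pose commanded when the call began, along the tool's axes at that moment; what a row does not reach only later rows make up. A row lasts 1/10 s, in which the tool goes at most 50 mm and 8.59 degrees, less where a joint would pass 70% of its speed; a pose out of reach is approached as far as the arm can. A call with a number of a shift or a turn outside -1 to 1 is refused whole. A call with a gripper value outside its range is refused whole. The fingers move at their own pace and stop on an object; "force" is the grip in N (left out, the last holds). Time passes only in rows, so rows that repeat a pose let the fingers close. It gives the time, the measured TCP pose, the force, the opening and the grip force at its end, in the units of the state.
- bot.read_state(): the state, without advancing time (a new reading comes with each control period).
- imaging.read_camera(name): name is "side" or "top"; returns a dict with "img" (400x640x3 uint8, red, green, blue), "fx", "fy", "cx", "cy" (pixels), "k1" (the pictures are not rectified: a ray, as slopes to the right and down, at radius r is drawn at 1 + k1 r^2 times it, then the intrinsics apply), "R" (3x3) and "t" (3): a world point X has camera coordinates R X + t. Camera axes: x right, y down, z forward; pixel columns grow to the right and rows downward; lengths in m; the calibration is good to about 2 mm. A picture is of the moment at which its call begins. There is no depth.
- bot.finish_job(): hands the job in; it is judged then, once.
The state is a dict: "time": time; "q": joint angles; "joint_vel": joint speeds; "joint_torque": joint torques, N m; "tool_pos": TCP position; "tcp_rot": TCP orientation; "wrist_force": force on the tool from outside, world axes, zero at the start; "torque": the same for the moment, N m; "width": opening from 0.0 (shut) to 1.0 (fully open); "grip_force": force on a finger pad.
Only numpy, scipy, OpenCV 4.12 (cv2) and the standard library are available. Lean on these libraries where they do the work, as an engineer would, in place of code of your own. Each camera call takes 0.05 s, during which the arm holds its last target. There are 200 camera calls.

## Working session

There is one attempt and no reset: what is moved stays moved. The work goes in short steps, Python scripts to look and compute and a tool call to move; the robot and the scene stay as the last step left them, time stands still between calls to the robot, and variables do not carry over. Pictures are saved under pics/ and viewed, at most 10 in all, crops included, and the job is handed in when it is done.

Besides the shell and the picture viewer there is one more tool, called after "Request:" by a JSON object that holds its "fn" and its "kwargs". step_arm: Moves the arm, as the interface text tells. Scaled input: -1 to 1 covers 500 mm each way for a shift and 30 degrees each way for a turn. Its arguments: {"type":"object","properties":{"series":{"type":"array","items":{"type":"object","properties":{"grip":{"type":"number"},"x":{"type":"number","minimum":-1,"maximum":1},"y":{"type":"number","minimum":-1,"maximum":1},"z":{"type":"number","minimum":-1,"maximum":1},"ax":{"type":"number","minimum":-1,"maximum":1},"ay":{"type":"number","minimum":-1,"maximum":1},"az":{"type":"number","minimum":-1,"maximum":1}}}},"force":{"type":"number"}},"required":["series"]}

```bash
mkdir -p pics; ls; python3 - <<'E'
from workcell import bot, imaging
import cv2,pickle
s=bot.read_state(); print({k:s[k] for k in('time','q','tool_pos','tcp_rot','width')})
for n in('side','top'):
    c=imaging.read_camera(n); pickle.dump(c,open(n+'0.pkl','wb'))
    cv2.imwrite(f'pics/{n}0.png',c['img'][:,:,::-1]); print(n,{k:c[k] for k in c if k!='img'})
E
```

```text
pics
{'time': 0.0, 'q': array([-1.35191496e+00,  2.64762370e-01,  1.60536494e+00, -2.66556165e-05,
        1.27369503e+00, -3.69031308e-02]), 'tool_pos': array([ 0.17060805, -0.65233397,  0.2299607 ]), 'tcp_rot': array([-3.11373342e+00, -4.00420222e-01,  3.57843636e-04]), 'width': 0.9983940965979777}
side {'fx': 485.35481355520204, 'fy': 485.35481355520204, 'cx': 313.32362627382633, 'cy': 199.89929959851995, 'k1': -0.12896261203827147, 'R': array([[-0.92001144, -0.39135006,  0.02059353],
       [-0.22095074,  0.47459053, -0.85202383],
       [ 0.32366608, -0.78842182, -0.52309779]]), 't': array([0.48697119, 0.19255989, 1.16133637])}
top {'fx': 400.5155198606675, 'fy': 400.5155198606675, 'cx': 313.51051924134316, 'cy': 198.38860779280145, 'k1': -0.04239053465312418, 'R': array([[-0.02118152, -0.99953035,  0.02214535],
       [-0.99453421,  0.01880014, -0.10270477],
       [ 0.1022402 , -0.02419976, -0.99446534]]), 't': array([0.03750802, 0.5059175 , 1.15109519])}
```

View pics/side0.png

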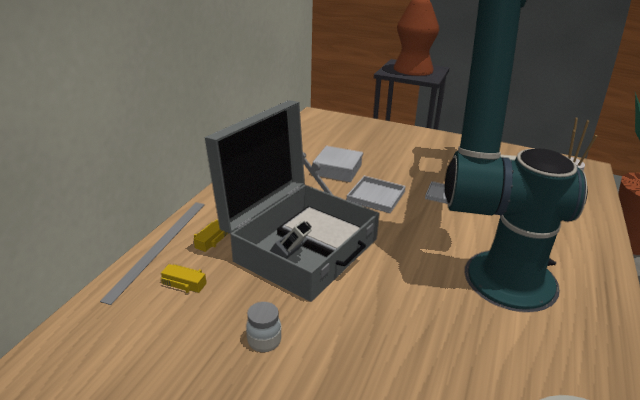

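View pics/top0.png

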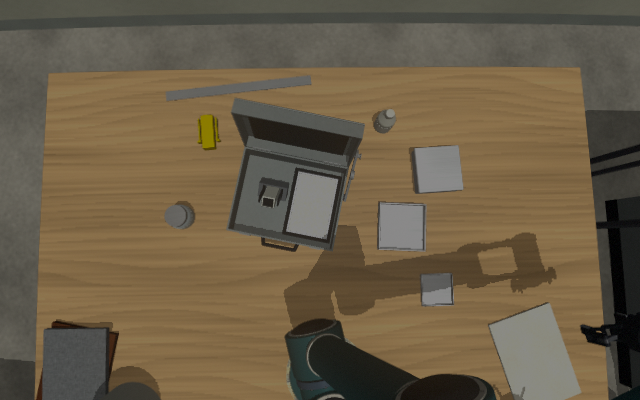

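The side view shows the case at (300,220), the tray at (377,193), the tin at (338,163) and the jar at (263,327). The yellow look-alikes are at (208,237) and (183,278). In the top view the case is at (295,190), the white pack at (270,193), and the bottle at (385,120).

There are three flat metal boxes in the top view:
- (402,226) is open and large, so it is the tray I need.
- (437,289) is open but small, so it is the decoy.
- (438,168) is closed, so it is the tin.

Next is an enlarged crop to confirm the pack and tray.

```bash
cat > h.py <<'E'
import numpy as np, cv2, pickle
from scipy.spatial.transform import Rotation as Ro
def ray(c,u,v):
    K=np.array([[c['fx'],0,c['cx']],[0,c['fy'],c['cy']],[0,0,1.]])
    p=cv2.undistortPoints(np.array([[[u,v]]],float),K,np.array([c['k1'],0,0,0.]))[0,0]
    d=c['R'].T@np.array([p[0],p[1],1]); return -c['R'].T@c['t'],d/np.linalg.norm(d)
def onz(c,u,v,z):
    o,d=ray(c,u,v); return o+d*(z-o[2])/d[2]
def tri(c1,p1,c2,p2):
    o1,d1=ray(c1,*p1);o2,d2=ray(c2,*p2)
    s=np.linalg.lstsq(np.c_[d1,-d2],o2-o1,rcond=None)[0]
    a,b=o1+d1*s[0],o2+d2*s[1]; return (a+b)/2,np.linalg.norm(a-b)
def proj(c,X):
    K=np.array([[c['fx'],0,c['cx']],[0,c['fy'],c['cy']],[0,0,1.]])
    X=np.atleast_2d(np.asarray(X,float))
    return cv2.projectPoints(X,cv2.Rodrigues(c['R'])[0],c['t'],K,np.array([c['k1'],0,0,0.]))[0][:,0]
def load(n): return pickle.load(open(n+'.pkl','rb'))
E
python3 - <<'E'
from h import *
t=load('top0')['img'][:,:,::-1]; s=load('side0')['img'][:,:,::-1]
a=cv2.resize(t[95:255,220:440],None,fx=3.6,fy=3.6,interpolation=cv2.INTER_CUBIC)
b=cv2.resize(s[95:300,200:420],None,fx=3.2,fy=2.9,interpolation=cv2.INTER_CUBIC)
cv2.imwrite('pics/a.png',a);cv2.imwrite('pics/b.png',b);print(a.shape,b.shape)
E
```

```text
(576, 792, 3) (594, 704, 3)
```

View pics/a.png

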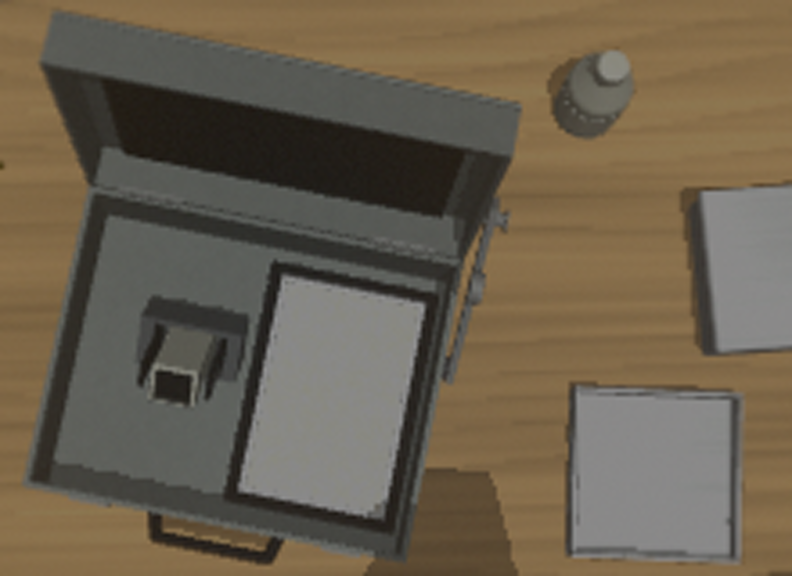

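View pics/b.png

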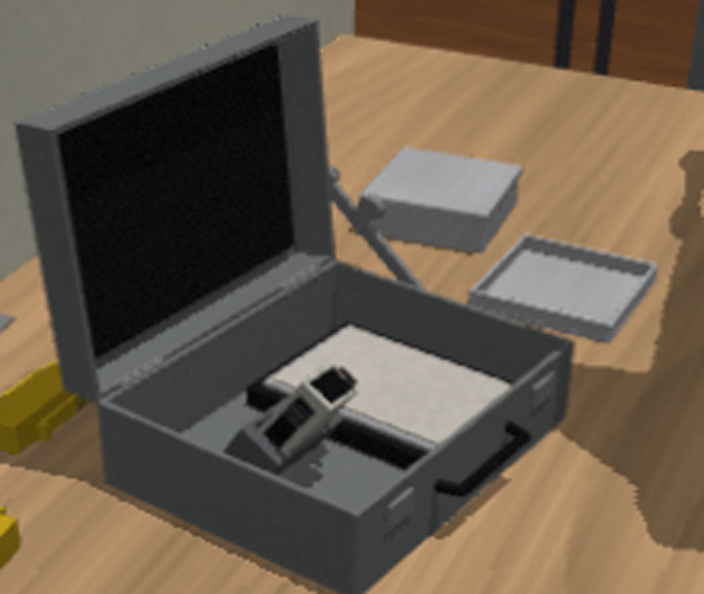

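The crops confirm the white pack leaning to the front at top crop (175,385), with a tab on each side. The open large tray is at (655,472), right next to the closed tin. The stay lug is at (477,290), and the stay's stud end is at (500,215).

```bash
python3 - <<'E'
from h import *
T=load('top0');S=load('side0')
ft=lambda u,v:(u/3.6+220-.4,v/3.6+95-.4); fs=lambda u,v:(u/3.2+200-.35,v/2.9+95-.35)
P=dict(BL=(92,190),FL=(27,483),FR=(405,557),BR=(460,264))
C={k:onz(T,*ft(*v),.085) for k,v in P.items()}
for k in C: print(k,C[k].round(4))
print('sizes',[np.linalg.norm(C[a]-C[b]).round(4) for a,b in('BL FL'.split(),'BR FR'.split(),'BL BR'.split(),'FL FR'.split())])
ctr=sum(C.values())/4
xy=(C['BL']+C['BR']-C['FL']-C['FR']); yy=C['BL']+C['FL']-C['BR']-C['FR']
print('ctr',ctr.round(4),'yaw x',np.degrees(np.arctan2(xy[1],xy[0])),'yaw y',np.degrees(np.arctan2(-yy[0],yy[1])))
# side corners
for k,p in dict(FLr=(362,518),BLr=(100,403),FRr=(572,347)).items(): print(k,onz(S,*fs(*p),.085).round(4))
print('pack end',tri(T,ft(173,387),S,fs(335,385)))
print('lug',tri(T,ft(477,290),S,fs(374,212)))
Tr=[onz(T,*ft(u,v),.022) for u,v in((571,386),(742,392),(740,562),(569,556))]
print('tray',np.round(Tr,4),(sum(Tr)/4).round(4))
E
```

```text
BL [0.6487 0.2186 0.085 ]
FL [0.4207 0.2691 0.085 ]
FR [ 0.3583 -0.0195  0.085 ]
BR [ 0.5849 -0.0685  0.085 ]
sizes [np.float64(0.2336), np.float64(0.2318), np.float64(0.294), np.float64(0.2953)]
ctr [0.5032 0.0999 0.085 ] yaw x -12.350333592797195 yaw y -12.36513316952804
FLr [0.4167 0.2722 0.085 ]
BLr [0.6517 0.22   0.085 ]
FRr [ 0.3545 -0.0104  0.085 ]
pack end (array([0.48970223, 0.15419243, 0.10904339]), np.float64(0.0010511689411366472))
lug (array([ 0.55457645, -0.07391584,  0.14399453]), np.float64(0.0001817171983419306))
tray [[ 0.4931 -0.1639  0.022 ]
 [ 0.4854 -0.3059  0.022 ]
 [ 0.3463 -0.2975  0.022 ]
 [ 0.3545 -0.1572  0.022 ]] [ 0.4198 -0.2311  0.022 ]
```

```bash
cat >> h.py <<'E'
yaw=np.radians(-12.36); ex=np.array([np.cos(yaw),np.sin(yaw),0]); ey=np.array([-np.sin(yaw),np.cos(yaw),0]); ez=np.array([0,0,1.])
ctr=np.array([.5032,.0999,0]); d=-.5*ex+.866*ez
pack=np.array([.4897,.1542,.1090])-.05*d
def case(x,y,z): return ctr+x*ex+y*ey+z*ez
def Rzy(z,y):
    z=z/np.linalg.norm(z); return np.c_[np.cross(y,z),y,z]
def rel(p0,R0,p,R):
    r=(R0.as_rotvec() if 0 else Ro.from_matrix(R0.T@R).as_rotvec())
    print('xyz',np.round(R0.T@(p-p0)/.5,3),'a',np.round(np.degrees(r)/30,3),'rows>=',max(np.linalg.norm(p-p0)/.05,np.degrees(np.linalg.norm(r))/8.59).round(1))
def now(bot):
    s=bot.read_state(); return np.array(s['tool_pos']),Ro.from_rotvec(s['tcp_rot']).as_matrix(),s
E
python3 - <<'E'
from h import *
from workcell import bot
T=load('top0');S=load('side0')
ft=lambda u,v:(u/3.6+220-.4,v/3.6+95-.4); fs=lambda u,v:(u/3.2+200-.35,v/2.9+95-.35)
print('panel',tri(T,ft(230,497),S,fs(435,445)),tri(T,ft(275,268),S,fs(262,383)),'pack',pack)
p,R,s=now(bot); G=Rzy(-d,-ey)
w=np.array([.42,-.25,.32]); rel(p,R,w,G); rel(w,G,pack+.1*d,G); rel(w,G,pack+.006*d,G)
E
```

```text
panel (array([0.41408015, 0.11779756, 0.04585367]), np.float64(0.013477653705592316)) (array([0.59110952, 0.07637516, 0.03302685]), np.float64(0.00496625003660882)) pack [0.51412055 0.14884866 0.0657    ]
xyz [ 0.686 -0.653 -0.178] a [-0.24   0.982  0.879] rows>= 9.6
xyz [-0.243 -0.82   0.247] a [0. 0. 0.] rows>= 8.9
xyz [-0.243 -0.82   0.435] a [0. 0. 0.] rows>= 9.6
```

Request:
{"fn": "step_arm", "kwargs": {"series": [{"x": 0.686,"y": -0.653,"z": -0.178,"ax": -0.24,"ay": 0.982,"az": 0.879,"grip": -1},{"x": 0.686,"y": -0.653,"z": -0.178,"ax": -0.24,"ay": 0.982,"az": 0.879,"grip": -1},{"x": 0.686,"y": -0.653,"z": -0.178,"ax": -0.24,"ay": 0.982,"az": 0.879,"grip": -1},{"x": 0.686,"y": -0.653,"z": -0.178,"ax": -0.24,"ay": 0.982,"az": 0.879,"grip": -1},{"x": 0.686,"y": -0.653,"z": -0.178,"ax": -0.24,"ay": 0.982,"az": 0.879,"grip": -1},{"x": 0.686,"y": -0.653,"z": -0.178,"ax": -0.24,"ay": 0.982,"az": 0.879,"grip": -1},{"x": 0.686,"y": -0.653,"z": -0.178,"ax": -0.24,"ay": 0.982,"az": 0.879,"grip": -1},{"x": 0.686,"y": -0.653,"z": -0.178,"ax": -0.24,"ay": 0.982,"az": 0.879,"grip": -1},{"x": 0.686,"y": -0.653,"z": -0.178,"ax": -0.24,"ay": 0.982,"az": 0.879,"grip": -1},{"x": 0.686,"y": -0.653,"z": -0.178,"ax": -0.24,"ay": 0.982,"az": 0.879,"grip": -1},{"x": 0.686,"y": -0.653,"z": -0.178,"ax": -0.24,"ay": 0.982,"az": 0.879,"grip": -1},{"x": 0.686,"y": -0.653,"z": -0.178,"ax": -0.24,"ay": 0.982,"az": 0.879,"grip": -1}]}}

```text
time: 1.3
tool_pos: [0.4202, -0.2494, 0.3201]
tcp_rot: [2.963, -0.316, 0.795]
wrist_force: [-0.4, -0.0, -0.2]
width: 0.998
grip_force: 0.0
```

```bash
python3 - <<'E'
from h import *
from workcell import bot
p,R,s=now(bot); G=Rzy(-d,-ey); print(p,s['q'].round(3)); rel(p,R,pack+.1*d,G)
E
```

```text
[ 0.42018061 -0.24939248  0.32009561] [-0.778 -0.472  2.194  0.324  0.989  0.885]
xyz [-0.24  -0.819  0.246] a [ 0.002 -0.001  0.007] rows>= 8.9
```

Request:
{"fn": "step_arm", "kwargs": {"series": [{"x": -0.24,"y": -0.819,"z": 0.246,"az": 0.007,"grip": -1},{"x": -0.24,"y": -0.819,"z": 0.246,"az": 0.007,"grip": -1},{"x": -0.24,"y": -0.819,"z": 0.246,"az": 0.007,"grip": -1},{"x": -0.24,"y": -0.819,"z": 0.246,"az": 0.007,"grip": -1},{"x": -0.24,"y": -0.819,"z": 0.246,"az": 0.007,"grip": -1},{"x": -0.24,"y": -0.819,"z": 0.246,"az": 0.007,"grip": -1},{"x": -0.24,"y": -0.819,"z": 0.246,"az": 0.007,"grip": -1},{"x": -0.24,"y": -0.819,"z": 0.246,"az": 0.007,"grip": -1},{"x": -0.24,"y": -0.819,"z": 0.246,"az": 0.007,"grip": -1},{"x": -0.24,"y": -0.819,"z": 0.246,"az": 0.007,"grip": -1},{"x": -0.24,"y": -0.819,"z": 0.246,"az": 0.007,"grip": -1},{"x": -0.24,"y": -0.819,"z": 0.246,"az": 0.007,"grip": -1}]}}

```text
validation failed for argument at $.se...
```

```bash
python3 - <<'E'
from h import *
from workcell import bot,imaging
p,R,s=now(bot); G=Rzy(-d,-ey); print(p,s['q'].round(3)); rel(p,R,pack+.006*d,G)
c=imaging.read_camera('side'); t=imaging.read_camera('top')
a=cv2.resize(c['img'][130:300,210:380,::-1],(400,400),interpolation=cv2.INTER_CUBIC)
b=cv2.resize(t['img'][140:260,220:340,::-1],(400,400),interpolation=cv2.INTER_CUBIC)
cv2.imwrite('pics/c.png',np.hstack([a,b]))
E
```

```text
[ 0.42018061 -0.24939248  0.32009561] [-0.778 -0.472  2.194  0.324  0.989  0.885]
xyz [-0.24  -0.82   0.434] a [ 0.002 -0.001  0.007] rows>= 9.6
```

View pics/c.png

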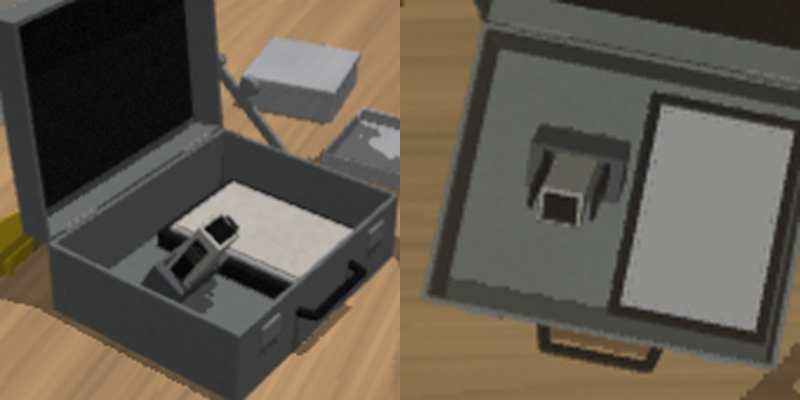

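The move was refused, so the arm hasn't moved. The picture shows the pack untouched at (205,255) in the left half and (565,190) in the right half. I'll send the move again with every field filled in.

Request:
{"fn": "step_arm", "kwargs": {"series": [{"x": -0.24,"y": -0.819,"z": 0.246,"ax": 0,"ay": 0,"az": 0.007,"grip": -1},{"x": -0.24,"y": -0.819,"z": 0.246,"ax": 0,"ay": 0,"az": 0.007,"grip": -1},{"x": -0.24,"y": -0.819,"z": 0.246,"ax": 0,"ay": 0,"az": 0.007,"grip": -1},{"x": -0.24,"y": -0.819,"z": 0.246,"ax": 0,"ay": 0,"az": 0.007,"grip": -1},{"x": -0.24,"y": -0.819,"z": 0.246,"ax": 0,"ay": 0,"az": 0.007,"grip": -1},{"x": -0.24,"y": -0.819,"z": 0.246,"ax": 0,"ay": 0,"az": 0.007,"grip": -1},{"x": -0.24,"y": -0.819,"z": 0.246,"ax": 0,"ay": 0,"az": 0.007,"grip": -1},{"x": -0.24,"y": -0.819,"z": 0.246,"ax": 0,"ay": 0,"az": 0.007,"grip": -1},{"x": -0.24,"y": -0.819,"z": 0.246,"ax": 0,"ay": 0,"az": 0.007,"grip": -1},{"x": -0.24,"y": -0.819,"z": 0.246,"ax": 0,"ay": 0,"az": 0.007,"grip": -1},{"x": -0.24,"y": -0.819,"z": 0.246,"ax": 0,"ay": 0,"az": 0.007,"grip": -1},{"x": -0.24,"y": -0.819,"z": 0.246,"ax": 0,"ay": 0,"az": 0.007,"grip": -1}]}}

```text
time: 2.6
tool_pos: [0.4701, 0.1454, 0.1585]
tcp_rot: [2.983, -0.312, 0.774]
wrist_force: [0.2, -0.5, 0.5]
width: 1.0
grip_force: 0.0
```

```bash
python3 - <<'E'
from h import *
from workcell import bot,imaging
p,R,s=now(bot); G=Rzy(-d,-ey); print(p,pack+.1*d,s['q'].round(3)); rel(p,R,pack+.006*d,G)
c=imaging.read_camera('side'); t=imaging.read_camera('top')
a=cv2.resize(c['img'][130:300,210:380,::-1],(400,400),interpolation=cv2.INTER_CUBIC)
b=cv2.resize(t['img'][140:260,220:340,::-1],(400,400),interpolation=cv2.INTER_CUBIC)
cv2.imwrite('pics/d.png',np.hstack([a,b]))
E
```

```text
[0.47011397 0.14537376 0.15849127] [0.46527945 0.15955134 0.1523    ] [ 0.457 -0.276  2.366 -0.477  0.693  2.551]
xyz [-0.016 -0.023  0.192] a [-0.023  0.032  0.008] rows>= 1.9
```

View pics/d.png

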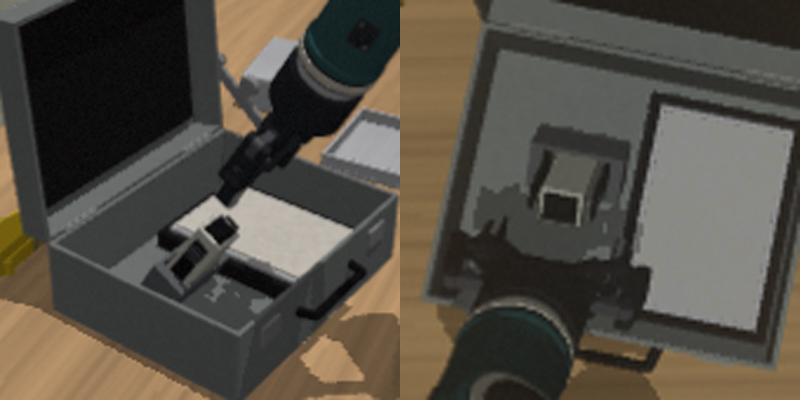

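The fingers are in line with the pack, but joint 6 is at its limit. I'll take the same grasp half a turn the other way about z, backing off first.

Request:
{"fn": "step_arm", "kwargs": {"series": [{"x": 0.05,"y": 0,"z": -0.087,"ax": 0,"ay": 0,"az": -1,"grip": -1},{"x": 0.05,"y": 0,"z": -0.087,"ax": 0,"ay": 0,"az": -1,"grip": -1},{"x": 0.05,"y": 0,"z": -0.087,"ax": 0,"ay": 0,"az": -1,"grip": -1},{"x": 0.05,"y": 0,"z": -0.087,"ax": 0,"ay": 0,"az": -1,"grip": -1}]}}

```text
time: 3.1
tool_pos: [0.4711, 0.1453, 0.2106]
tcp_rot: [2.848, 0.459, 0.707]
wrist_force: [-0.7, 0.6, -0.6]
width: 0.998
grip_force: 0.0
```

Request:
{"fn": "step_arm", "kwargs": {"series": [{"x": 0,"y": 0,"z": 0,"ax": 0,"ay": 0,"az": -1,"grip": -1},{"x": 0,"y": 0,"z": 0,"ax": 0,"ay": 0,"az": -1,"grip": -1},{"x": 0,"y": 0,"z": 0,"ax": 0,"ay": 0,"az": -1,"grip": -1},{"x": 0,"y": 0,"z": 0,"ax": 0,"ay": 0,"az": -1,"grip": -1}]}}

```text
time: 3.5
tool_pos: [0.4707, 0.1451, 0.2098]
tcp_rot: [2.545, 1.142, 0.595]
wrist_force: [0.1, -0.4, 0.9]
width: 1.005
grip_force: 0.0
```

Request:
{"fn": "step_arm", "kwargs": {"series": [{"x": 0,"y": 0,"z": 0,"ax": 0,"ay": 0,"az": -1,"grip": -1},{"x": 0,"y": 0,"z": 0,"ax": 0,"ay": 0,"az": -1,"grip": -1},{"x": 0,"y": 0,"z": 0,"ax": 0,"ay": 0,"az": -1,"grip": -1},{"x": 0,"y": 0,"z": 0,"ax": 0,"ay": 0,"az": -1,"grip": -1}]}}

```text
time: 3.9
tool_pos: [0.4708, 0.1451, 0.2098]
tcp_rot: [2.106, 1.715, 0.455]
wrist_force: [0.5, 0.1, 0.5]
width: 1.001
grip_force: 0.0
```

Request:
{"fn": "step_arm", "kwargs": {"series": [{"x": 0,"y": 0,"z": 0,"ax": 0,"ay": 0,"az": -1,"grip": -1},{"x": 0,"y": 0,"z": 0,"ax": 0,"ay": 0,"az": -1,"grip": -1},{"x": 0,"y": 0,"z": 0,"ax": 0,"ay": 0,"az": -1,"grip": -1},{"x": 0,"y": 0,"z": 0,"ax": 0,"ay": 0,"az": -1,"grip": -1}]}}

```text
time: 4.3
tool_pos: [0.4708, 0.1451, 0.2098]
tcp_rot: [1.561, 2.161, 0.294]
wrist_force: [0.6, -0.5, 0.1]
width: 0.999
grip_force: 0.0
```

Request:
{"fn": "step_arm", "kwargs": {"series": [{"x": 0,"y": 0,"z": 0,"ax": 0,"ay": 0,"az": -1,"grip": -1},{"x": 0,"y": 0,"z": 0,"ax": 0,"ay": 0,"az": -1,"grip": -1},{"x": 0,"y": 0,"z": 0,"ax": 0,"ay": 0,"az": -1,"grip": -1},{"x": 0,"y": 0,"z": 0,"ax": 0,"ay": 0,"az": -1,"grip": -1}]}}

```text
time: 4.7
tool_pos: [0.4708, 0.1451, 0.2098]
tcp_rot: [0.938, 2.466, 0.12]
wrist_force: [-0.7, -1.3, -0.1]
width: 0.998
grip_force: 0.0
```

```bash
python3 - <<'E'
from h import *
from workcell import bot
p,R,s=now(bot); G=Rzy(-d,ey); print(p,s['q'].round(3)); rel(p,R,pack+.08*d,G);rel(pack+.08*d,G,pack+.006*d,G)
E
```

```text
[0.47075462 0.14510241 0.20976446] [ 0.455 -0.339  2.309 -0.421  0.797 -0.149]
xyz [ 0.073 -0.014  0.132] a [ 0.018 -0.035 -0.984] rows>= 3.4
xyz [-0.     0.     0.148] a [0. 0. 0.] rows>= 1.5
```

Request:
{"fn": "step_arm", "kwargs": {"series": [{"x": 0.073,"y": -0.014,"z": 0.132,"ax": 0.018,"ay": -0.035,"az": -0.984,"grip": -1},{"x": 0.073,"y": -0.014,"z": 0.132,"ax": 0.018,"ay": -0.035,"az": -0.984,"grip": -1},{"x": 0.073,"y": -0.014,"z": 0.132,"ax": 0.018,"ay": -0.035,"az": -0.984,"grip": -1},{"x": 0.073,"y": -0.014,"z": 0.132,"ax": 0.018,"ay": -0.035,"az": -0.984,"grip": -1},{"x": 0.073,"y": -0.014,"z": 0.132,"ax": 0.018,"ay": -0.035,"az": -0.984,"grip": -1},{"x": 0.073,"y": -0.014,"z": 0.132,"ax": 0.018,"ay": -0.035,"az": -0.984,"grip": -1}]}}

```text
time: 5.3
tool_pos: [0.475, 0.1581, 0.1351]
tcp_rot: [0.289, 2.604, -0.073]
wrist_force: [-0.3, -0.1, 0.1]
width: 1.0
grip_force: 0.0
```

```bash
python3 - <<'E'
from h import *
from workcell import bot,imaging
p,R,s=now(bot); G=Rzy(-d,ey); print(p,pack+.08*d,s['q'].round(3)); rel(p,R,pack+.006*d,G)
c=imaging.read_camera('side'); t=imaging.read_camera('top')
a=cv2.resize(c['img'][160:270,230:340,::-1],(400,400),interpolation=cv2.INTER_CUBIC)
b=cv2.resize(t['img'][150:250,225:325,::-1],(400,400),interpolation=cv2.INTER_CUBIC)
cv2.imwrite('pics/e.png',np.hstack([a,b]))
E
```

```text
[0.47496182 0.15810262 0.13511056] [0.47504767 0.1574108  0.13498   ] [ 0.5   -0.214  2.374 -0.571  0.651 -0.447]
xyz [-0.    -0.001  0.148] a [ 0.001 -0.    -0.01 ] rows>= 1.5
```

View pics/e.png

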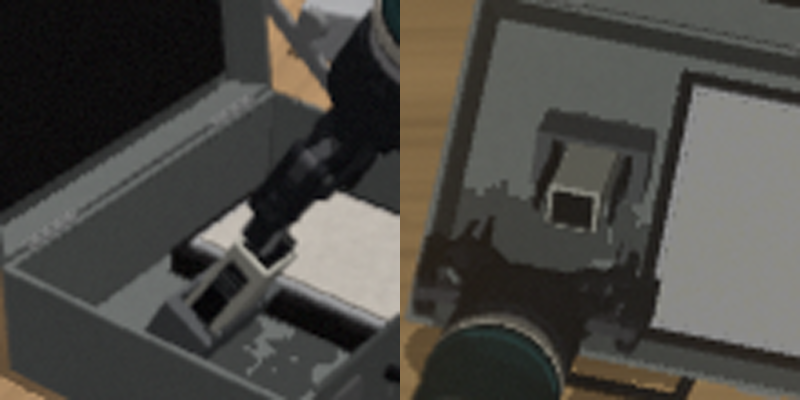

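The fingers straddle the pack's end, with the pack at (575,210) and the fingers at about (440,250) and (645,285). They line up with its axis, so I'll advance.

Request:
{"fn": "step_arm", "kwargs": {"series": [{"x": 0,"y": 0,"z": 0.04,"ax": 0,"ay": 0,"az": -0.01,"grip": -1},{"x": 0,"y": 0,"z": 0.08,"ax": 0,"ay": 0,"az": -0.01,"grip": -1},{"x": 0,"y": 0,"z": 0.12,"ax": 0,"ay": 0,"az": -0.01,"grip": -1},{"x": 0,"y": 0,"z": 0.148,"ax": 0,"ay": 0,"az": -0.01,"grip": -1},{"x": 0,"y": 0,"z": 0.148,"ax": 0,"ay": 0,"az": -0.01,"grip": -1}]}}

```text
time: 5.9
tool_pos: [0.5101, 0.15, 0.0686]
tcp_rot: [0.279, 2.609, -0.078]
wrist_force: [0.7, 0.9, -0.5]
width: 0.999
grip_force: 0.0
```

Request:
{"fn": "step_arm", "kwargs": {"force": 40, "series": [{"x": 0,"y": 0,"z": 0,"ax": 0,"ay": 0,"az": 0,"grip": 1},{"x": 0,"y": 0,"z": 0,"ax": 0,"ay": 0,"az": 0,"grip": 1},{"x": 0,"y": 0,"z": 0,"ax": 0,"ay": 0,"az": 0,"grip": 1},{"x": 0,"y": 0,"z": 0,"ax": 0,"ay": 0,"az": 0,"grip": 1},{"x": 0,"y": 0,"z": 0,"ax": 0,"ay": 0,"az": 0,"grip": 1},{"x": 0,"y": 0,"z": 0,"ax": 0,"ay": 0,"az": 0,"grip": 1}]}}

```text
time: 6.5
tool_pos: [0.5109, 0.1504, 0.0721]
tcp_rot: [0.278, 2.604, -0.078]
wrist_force: [-8.2, -2.9, 12.8]
width: 0.446
grip_force: 38.9
```

Request:
{"fn": "step_arm", "kwargs": {"series": [{"x": 0,"y": 0,"z": 0,"ax": 0,"ay": 0,"az": 0,"grip": 1},{"x": 0,"y": 0,"z": 0,"ax": 0,"ay": 0,"az": 0,"grip": 1},{"x": 0,"y": 0,"z": -0.01,"ax": 0,"ay": 0,"az": 0,"grip": 1},{"x": 0,"y": 0,"z": -0.02,"ax": 0,"ay": 0,"az": 0,"grip": 1},{"x": 0,"y": 0,"z": -0.02,"ax": 0,"ay": 0,"az": 0,"grip": 1}]}}

```text
time: 7.0
tool_pos: [0.5055, 0.152, 0.0795]
tcp_rot: [0.278, 2.606, -0.076]
wrist_force: [-0.5, -2.5, -0.2]
width: 0.439
grip_force: 41.4
```

Request:
{"fn": "step_arm", "kwargs": {"series": [{"x": 0,"y": 0,"z": -0.02,"ax": 0,"ay": 0,"az": 0,"grip": 1},{"x": 0,"y": 0,"z": -0.05,"ax": 0,"ay": 0,"az": 0,"grip": 1},{"x": 0,"y": 0,"z": -0.08,"ax": 0,"ay": 0,"az": 0,"grip": 1},{"x": 0,"y": 0,"z": -0.08,"ax": 0,"ay": 0,"az": 0,"grip": 1}]}}

```text
time: 7.4
tool_pos: [0.4864, 0.1575, 0.1152]
tcp_rot: [0.277, 2.605, -0.072]
wrist_force: [0.5, -0.2, -3.1]
width: 0.437
grip_force: 41.3
```

```bash
python3 - <<'E'
from h import *
from workcell import bot,imaging
p,R,s=now(bot); print(p,s['wrist_force'],(p-pack)@d)
c=imaging.read_camera('side'); t=imaging.read_camera('top')
a=cv2.resize(c['img'][150:270,230:350,::-1],(400,400),interpolation=cv2.INTER_CUBIC)
b=cv2.resize(t['img'][150:250,225:325,::-1],(400,400),interpolation=cv2.INTER_CUBIC)
cv2.imwrite('pics/f.png',np.hstack([a,b]))
E
```

```text
[0.48638074 0.15746575 0.11524006] [ 0.51444087 -0.19941535 -3.10311094] 0.05737238105413781
```

View pics/f.png

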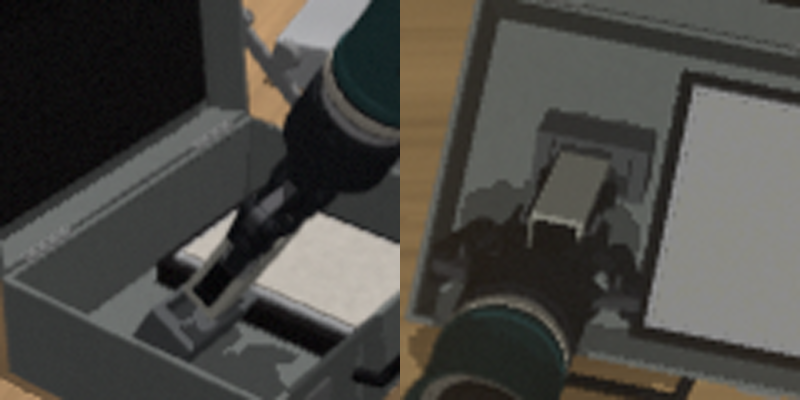

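The pack is sliding cleanly out of its bay: the body shows at (575,185) in the right half, gripped on the tabs, and the wrist carries about 3 N. I'll keep drawing it out.

Request:
{"fn": "step_arm", "kwargs": {"series": [{"x": 0,"y": 0,"z": -0.06,"ax": 0,"ay": 0,"az": 0,"grip": 1},{"x": 0,"y": 0,"z": -0.12,"ax": 0,"ay": 0,"az": 0,"grip": 1},{"x": 0,"y": 0,"z": -0.12,"ax": 0,"ay": 0,"az": 0,"grip": 1},{"x": 0,"y": 0,"z": -0.12,"ax": 0,"ay": 0,"az": 0,"grip": 1}]}}

```text
time: 7.9
tool_pos: [0.457, 0.1629, 0.1652]
tcp_rot: [0.277, 2.606, -0.075]
wrist_force: [-0.5, -1.2, -3.4]
width: 0.435
grip_force: 41.3
```

```bash
python3 - <<'E'
from h import *
from workcell import bot
p,R,s=now(bot); D=Rzy(-ez,ey); print(p,s['q'].round(3),(p-pack)@d); w=np.array([.42,-.231,.20]); rel(p,R,w,D); rel(w,D,w-.136*ez,D)
E
```

```text
[0.45700948 0.1629244  0.16516751] [ 0.536 -0.287  2.366 -0.531  0.737 -0.484] 0.11553901177403796
xyz [-0.115 -0.786 -0.013] a [0.    0.998 0.008] rows>= 7.9
xyz [0.    0.    0.272] a [0. 0. 0.] rows>= 2.7
```

Request:
{"fn": "step_arm", "kwargs": {"series": [{"x": -0.115,"y": -0.786,"z": -0.013,"ax": 0,"ay": 0.998,"az": 0.008,"grip": 1},{"x": -0.115,"y": -0.786,"z": -0.013,"ax": 0,"ay": 0.998,"az": 0.008,"grip": 1},{"x": -0.115,"y": -0.786,"z": -0.013,"ax": 0,"ay": 0.998,"az": 0.008,"grip": 1},{"x": -0.115,"y": -0.786,"z": -0.013,"ax": 0,"ay": 0.998,"az": 0.008,"grip": 1},{"x": -0.115,"y": -0.786,"z": -0.013,"ax": 0,"ay": 0.998,"az": 0.008,"grip": 1},{"x": -0.115,"y": -0.786,"z": -0.013,"ax": 0,"ay": 0.998,"az": 0.008,"grip": 1},{"x": -0.115,"y": -0.786,"z": -0.013,"ax": 0,"ay": 0.998,"az": 0.008,"grip": 1},{"x": -0.115,"y": -0.786,"z": -0.013,"ax": 0,"ay": 0.998,"az": 0.008,"grip": 1},{"x": -0.115,"y": -0.786,"z": -0.013,"ax": 0,"ay": 0.998,"az": 0.008,"grip": 1},{"x": -0.115,"y": -0.786,"z": -0.013,"ax": 0,"ay": 0.998,"az": 0.008,"grip": 1},{"x": -0.115,"y": -0.786,"z": -0.013,"ax": 0,"ay": 0.998,"az": 0.008,"grip": 1}]}}

```text
time: 9.0
tool_pos: [0.4186, -0.2323, 0.1982]
tcp_rot: [-0.345, -3.119, -0.002]
wrist_force: [-0.7, 0.8, -3.1]
width: 0.437
grip_force: 41.3
```

```bash
python3 - <<'E'
from h import *
from workcell import bot,imaging
p,R,s=now(bot); D=Rzy(-ez,ey); print(p,s['q'].round(3),s['wrist_force'])
w=np.array([.42,-.231,.075]); rel(p,R,w,D)
c=imaging.read_camera('side'); t=imaging.read_camera('top')
q=proj(c,[.42,-.231,.2])[0].astype(int);print(q)
x,y=q; a=cv2.resize(c['img'][max(y-60,0):y+60,x-60:x+60,::-1],(400,400),interpolation=cv2.INTER_CUBIC)
x,y=proj(t,[.42,-.231,.1])[0].astype(int); b=cv2.resize(t['img'][y-60:y+60,x-60:x+60,::-1],(400,400),interpolation=cv2.INTER_CUBIC)
cv2.imwrite('pics/g.png',np.hstack([a,b]))
E
```

```text
[ 0.41859791 -0.23230334  0.19818127] [-5.580e-01 -8.600e-02  2.046e+00 -1.000e-03  1.185e+00 -1.909e+00] [-0.68046524  0.84617864 -3.11793587]
xyz [-0.003  0.003  0.246] a [ 0.001 -0.007 -0.008] rows>= 2.5
[381 136]
```

View pics/g.png

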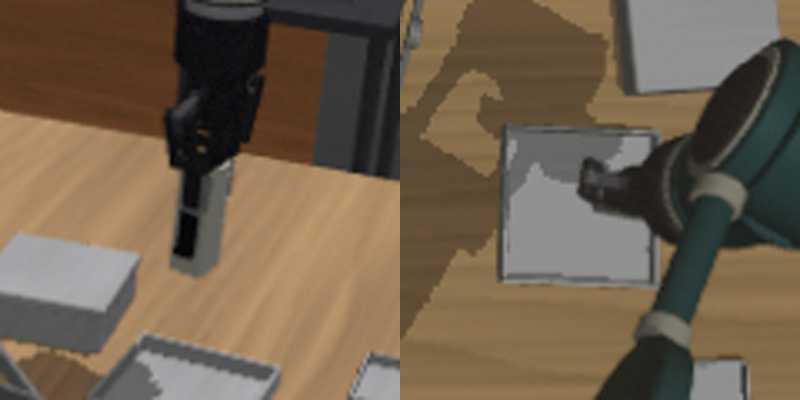

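The pack hangs upright at (195,225) in the left half, and the gripper is over the tray in the right half. I'll lower it, then feel for the floor.

Request:
{"fn": "step_arm", "kwargs": {"series": [{"x": -0.003,"y": 0.003,"z": 0.08,"ax": 0,"ay": -0.007,"az": 0,"grip": 1},{"x": -0.003,"y": 0.003,"z": 0.16,"ax": 0,"ay": -0.007,"az": 0,"grip": 1},{"x": -0.003,"y": 0.003,"z": 0.22,"ax": 0,"ay": -0.007,"az": 0,"grip": 1},{"x": -0.003,"y": 0.003,"z": 0.246,"ax": 0,"ay": -0.007,"az": 0,"grip": 1},{"x": -0.003,"y": 0.003,"z": 0.246,"ax": 0,"ay": -0.007,"az": 0,"grip": 1},{"x": -0.003,"y": 0.003,"z": 0.246,"ax": 0,"ay": -0.007,"az": 0,"grip": 1}]}}

```text
time: 9.7
tool_pos: [0.4225, -0.2299, 0.0783]
tcp_rot: [0.337, 3.119, -0.002]
wrist_force: [-0.4, -0.1, -1.6]
width: 0.438
grip_force: 41.4
```

Request:
{"fn": "step_arm", "kwargs": {"series": [{"x": 0,"y": 0,"z": 0.006,"ax": 0,"ay": 0,"az": 0,"grip": 1},{"x": 0,"y": 0,"z": 0.012,"ax": 0,"ay": 0,"az": 0,"grip": 1},{"x": 0,"y": 0,"z": 0.016,"ax": 0,"ay": 0,"az": 0,"grip": 1},{"x": 0,"y": 0,"z": 0.016,"ax": 0,"ay": 0,"az": 0,"grip": 1}]}}

```text
time: 10.1
tool_pos: [0.4215, -0.2302, 0.0696]
tcp_rot: [0.339, 3.119, -0.001]
wrist_force: [-0.2, -0.2, -2.7]
width: 0.436
grip_force: 41.4
```

Request:
{"fn": "step_arm", "kwargs": {"series": [{"x": 0,"y": 0,"z": 0.004,"ax": 0,"ay": 0,"az": 0,"grip": 1},{"x": 0,"y": 0,"z": 0.008,"ax": 0,"ay": 0,"az": 0,"grip": 1},{"x": 0,"y": 0,"z": 0.008,"ax": 0,"ay": 0,"az": 0,"grip": 1}]}}

```text
time: 10.4
tool_pos: [0.4217, -0.2303, 0.0655]
tcp_rot: [0.339, 3.119, -0.001]
wrist_force: [-0.4, -0.7, -1.2]
width: 0.442
grip_force: 41.4
```

Request:
{"fn": "step_arm", "kwargs": {"series": [{"x": 0,"y": 0,"z": 0.003,"ax": 0,"ay": 0,"az": 0,"grip": 1},{"x": 0,"y": 0,"z": 0.006,"ax": 0,"ay": 0,"az": 0,"grip": 1},{"x": 0,"y": 0,"z": 0.006,"ax": 0,"ay": 0,"az": 0,"grip": 1}]}}

```text
time: 10.7
tool_pos: [0.4236, -0.2312, 0.0649]
tcp_rot: [0.339, 3.116, -0.003]
wrist_force: [-1.2, 1.2, 10.0]
width: 0.44
grip_force: 41.9
```

Request:
{"fn": "step_arm", "kwargs": {"series": [{"x": 0,"y": 0,"z": -0.004,"ax": 0,"ay": 0,"az": 0,"grip": 1},{"x": 0,"y": 0,"z": -0.004,"ax": 0,"ay": 0,"az": 0,"grip": 1},{"x": 0,"y": 0,"z": -0.004,"ax": 0,"ay": 0,"az": 0,"grip": -1},{"x": 0,"y": 0,"z": -0.004,"ax": 0,"ay": 0,"az": 0,"grip": -1},{"x": 0,"y": 0,"z": -0.004,"ax": 0,"ay": 0,"az": 0,"grip": -1},{"x": 0,"y": 0,"z": -0.004,"ax": 0,"ay": 0,"az": 0,"grip": -1},{"x": 0,"y": 0,"z": -0.004,"ax": 0,"ay": 0,"az": 0,"grip": -1},{"x": 0,"y": 0,"z": -0.004,"ax": 0,"ay": 0,"az": 0,"grip": -1}]}}

```text
time: 11.5
tool_pos: [0.4216, -0.2302, 0.0644]
tcp_rot: [0.339, 3.12, -0.001]
wrist_force: [-0.7, -0.2, 1.0]
width: 1.0
grip_force: 0.0
```

Request:
{"fn": "step_arm", "kwargs": {"series": [{"x": 0,"y": 0,"z": -0.06,"ax": 0,"ay": 0,"az": 0,"grip": -1},{"x": 0,"y": 0,"z": -0.14,"ax": 0,"ay": 0,"az": 0,"grip": -1},{"x": 0,"y": 0,"z": -0.23,"ax": 0,"ay": 0,"az": 0,"grip": -1},{"x": 0,"y": 0,"z": -0.32,"ax": 0,"ay": 0,"az": 0,"grip": -1},{"x": 0,"y": 0,"z": -0.36,"ax": 0,"ay": 0,"az": 0,"grip": -1},{"x": 0,"y": 0,"z": -0.36,"ax": 0,"ay": 0,"az": 0,"grip": -1}]}}

```text
time: 12.1
tool_pos: [0.4233, -0.2314, 0.2491]
tcp_rot: [0.338, 3.112, -0.007]
wrist_force: [0.2, -0.6, -0.4]
width: 0.994
grip_force: 0.0
```

```bash
cat >> h.py <<'E'
def lean(th): return Rzy(np.sin(th)*ex-np.cos(th)*ez,ey)
lug0=case(.0875,-.158,.147)
def tcp_lug(phi,th,back=0):
    a=np.radians(55.1)+phi; l=lug0+.0927*((np.cos(a)-np.cos(np.radians(55.1)))*ex+(np.sin(a)-np.sin(np.radians(55.1)))*ez)
    R=lean(th); return l+(.019-back)*R[:,2],R
E
python3 - <<'E'
from h import *
from workcell import bot,imaging
T=load('top0');S=load('side0')
ft=lambda u,v:(u/3.6+220-.4,v/3.6+95-.4); fs=lambda u,v:(u/3.2+200-.35,v/2.9+95-.35)
X,e=tri(T,ft(500,215),S,fs(333,175)); r=X-ctr; print('end case',[r@ex,r@ey,r[2]],e)
p,R,s=now(bot); q=tcp_lug(0,np.radians(45),.09); print(q[0]); rel(p,R,*q)
c=imaging.read_camera('side')
# check pack upright in side view
b=np.array([.422,-.230,.004]);B=[b+sx*.016*ex+sy*.018*ey+h*ez for h in(0,.1) for sx in(-1,1) for sy in(-1,1)]
pr=proj(c,B);x0,y0=(pr.min(0)-10).astype(int);x1,y1=(pr.max(0)+10).astype(int);print(pr.min(0),pr.max(0))
df=(np.abs(c['img'].astype(int)-S['img']).sum(2)[y0:y1,x0:x1]>40)
for r in df[::3]: print(''.join('#' if v else '.' for v in r))
E
```

```text
end case [np.float64(0.13881403367335912), np.float64(-0.16470683491403273), np.float64(0.1654359597164321)] 0.0056751821392064935
[ 0.50581054 -0.06242108  0.19720458]
xyz [-0.087  0.366  0.104] a [-0.006 -1.477  0.002] rows>= 5.2
[367.74460496 162.72537201] [385.83047251 199.67549415]
......................................
......................................
......................................
......................................
................#########.............
.............###############..........
............###############...........
............###############...........
...........###############............
...###.....###############............
.###.......#######...####.............
#######...################............
#######...###############.............
......###################.............
..#######################.............
##.###################................
.......#######........................
......................................
......................................
```

The standing pack's silhouette matches the upright prediction. Next is the stay: I'll lean back 45° and approach the lug from the front.

Request:
{"fn": "step_arm", "kwargs": {"series": [{"x": -0.087,"y": 0.366,"z": 0.104,"ax": -0.006,"ay": -1,"az": 0,"grip": -1},{"x": -0.087,"y": 0.366,"z": 0.104,"ax": -0.006,"ay": -1,"az": 0,"grip": -1},{"x": -0.087,"y": 0.366,"z": 0.104,"ax": -0.006,"ay": -1,"az": 0,"grip": -1},{"x": -0.087,"y": 0.366,"z": 0.104,"ax": -0.006,"ay": -1,"az": 0,"grip": -1},{"x": -0.087,"y": 0.366,"z": 0.104,"ax": -0.006,"ay": -1,"az": 0,"grip": -1},{"x": -0.087,"y": 0.366,"z": 0.104,"ax": -0.006,"ay": -1,"az": 0,"grip": -1}]}}

```text
time: 12.75
tool_pos: [0.5009, -0.0586, 0.1892]
tcp_rot: [0.277, 2.607, -0.071]
wrist_force: [0.5, 0.0, -0.3]
width: 0.998
grip_force: 0.0
```

Request:
{"fn": "step_arm", "kwargs": {"series": [{"x": 0,"y": 0,"z": 0,"ax": 0,"ay": -0.477,"az": 0,"grip": -1},{"x": 0,"y": 0,"z": 0,"ax": 0,"ay": -0.477,"az": 0,"grip": -1},{"x": 0,"y": 0,"z": 0,"ax": 0,"ay": -0.477,"az": 0,"grip": -1}]}}

```text
time: 13.05
tool_pos: [0.4987, -0.0618, 0.1872]
tcp_rot: [0.259, 2.361, -0.104]
wrist_force: [-1.1, 0.3, -0.6]
width: 1.0
grip_force: 0.0
```

```bash
python3 - <<'E'
from h import *
from workcell import bot
p,R,s=now(bot); q=tcp_lug(0,np.radians(45),0); print(p,s['q'].round(3)); rel(p,R,*q)
E
```

```text
[ 0.49869967 -0.06175607  0.18722059] [-0.132 -0.481  2.544 -0.192  0.317 -1.326]
xyz [-0.027  0.002  0.175] a [-0.002 -0.031 -0.004] rows>= 1.8
```

```bash
python3 - <<'E'
from h import *
T=load('top0')
ft=lambda u,v:(u/3.6+220-.4,v/3.6+95-.4)
print('end px',ft(500,215),'lug',ft(477,290))
for r in(.0927,.12,.135,.15,.165,.18):
    u=np.array([.053,.076])/.0927; print(r,proj(T,case(.035+r*u[0],-.158,.073+r*u[1]))[0].round(1))
g=T['img'][145:185,348:368].mean(2).astype(int)
for i,r in enumerate(g): print(145+i,*r)
from workcell import bot
p,R,s=now(bot)
for th in(30,35,38): q=tcp_lug(0,np.radians(th),.008); rel(p,R,*q); print(q[0])
E
```

```text
end px (358.48888888888894, 154.32222222222222) lug (352.1, 175.15555555555554)
0.0927 [352.1 174.6]
0.12 [354.2 167.4]
0.135 [355.4 163.3]
0.15 [356.6 159.1]
0.165 [357.9 154.9]
0.18 [359.1 150.5]
145 51 49 42 44 43 43 41 41 41 49 54 88 99 99 99 99 99 100 100 100
146 51 44 42 43 43 44 41 42 45 52 65 102 100 100 101 100 100 102 102 102
147 50 45 42 44 44 41 42 42 49 53 88 99 98 99 98 99 98 98 99 99
148 42 44 44 44 43 42 42 45 51 63 94 94 95 94 93 96 95 94 95 95
149 44 44 43 42 43 41 41 47 51 77 85 89 89 89 89 89 89 89 90 89
150 44 44 43 43 43 41 45 51 51 72 78 94 93 94 94 95 94 95 94 95
151 42 44 45 42 40 42 48 51 56 73 79 97 96 96 97 97 96 96 97 96
152 43 44 44 42 42 46 51 50 66 74 80 96 97 97 98 97 97 98 98 97
153 43 43 41 42 43 48 50 51 78 85 89 98 85 91 99 100 99 100 100 99
154 44 45 42 40 43 51 51 57 89 90 95 83 69 93 103 103 103 103 102 104
155 49 42 42 43 46 50 62 63 89 89 102 96 94 102 104 106 104 104 105 105
156 61 47 41 42 51 54 71 80 88 89 97 99 72 106 106 106 106 105 105 105
157 61 46 41 45 50 63 55 78 89 85 81 80 84 101 102 102 103 102 102 102
158 59 41 42 48 52 83 59 88
[... 1630 characters left out ...]
 104 103 104 103 103 104 104
180 89 89 88 102 106 107 107 107 106 106 106 107 107 107 108 105 107 107 107 107
181 69 89 89 100 103 104 104 104 104 104 102 103 103 103 103 104 103 104 104 104
182 59 88 91 100 99 100 101 100 100 100 100 100 100 100 99 100 100 100 100 100
183 78 88 91 97 98 96 98 97 97 97 97 98 97 99 97 98 97 99 97 98
184 88 89 95 96 97 97 97 97 97 96 96 97 98 97 97 98 97 98 98 97
xyz [-0.021  0.002  0.159] a [-0.001  0.469 -0.005] rows>= 1.6
[ 0.560224   -0.07434484  0.13747372]
xyz [-0.023  0.002  0.159] a [-0.002  0.302 -0.004] rows>= 1.6
[ 0.56101458 -0.07451808  0.13798933]
xyz [-0.024  0.002  0.159] a [-0.002  0.202 -0.004] rows>= 1.6
[ 0.56146679 -0.07461717  0.13833188]
```

Request:
{"fn": "step_arm", "kwargs": {"series": [{"x": -0.01,"y": 0.001,"z": 0.06,"ax": 0,"ay": 0.302,"az": 0,"grip": -1},{"x": -0.02,"y": 0.002,"z": 0.12,"ax": 0,"ay": 0.302,"az": 0,"grip": -1},{"x": -0.023,"y": 0.002,"z": 0.159,"ax": 0,"ay": 0.302,"az": 0,"grip": -1},{"x": -0.023,"y": 0.002,"z": 0.159,"ax": 0,"ay": 0.302,"az": 0,"grip": -1},{"x": -0.023,"y": 0.002,"z": 0.159,"ax": 0,"ay": 0.302,"az": 0,"grip": -1}]}}

```text
time: 13.55
tool_pos: [0.5661, -0.0746, 0.1439]
tcp_rot: [0.275, 2.512, -0.084]
wrist_force: [-0.3, -0.3, -0.4]
width: 0.998
grip_force: 0.0
```

```bash
python3 - <<'E'
from h import *
from workcell import bot
p,R,s=now(bot); print(p,s['q'].round(3)); rel(p,R,*tcp_lug(0,np.radians(35),.008))
E
```

```text
[ 0.56610148 -0.07461256  0.14391314] [-0.153 -0.179  2.366 -0.106  0.341 -1.417]
xyz [ 0.015 -0.002  0.004] a [ 0.002  0.011 -0.006] rows>= 0.2
```

Request:
{"fn": "step_arm", "kwargs": {"force": 20, "series": [{"x": 0.015,"y": -0.002,"z": 0.004,"ax": 0,"ay": 0.011,"az": 0,"grip": -1},{"x": 0.015,"y": -0.002,"z": 0.004,"ax": 0,"ay": 0.011,"az": 0,"grip": 1},{"x": 0.015,"y": -0.002,"z": 0.004,"ax": 0,"ay": 0.011,"az": 0,"grip": 1},{"x": 0.015,"y": -0.002,"z": 0.004,"ax": 0,"ay": 0.011,"az": 0,"grip": 1},{"x": 0.015,"y": -0.002,"z": 0.004,"ax": 0,"ay": 0.011,"az": 0,"grip": 1},{"x": 0.015,"y": -0.002,"z": 0.004,"ax": 0,"ay": 0.011,"az": 0,"grip": 1},{"x": 0.015,"y": -0.002,"z": 0.004,"ax": 0,"ay": 0.011,"az": 0,"grip": 1},{"x": 0.015,"y": -0.002,"z": 0.004,"ax": 0,"ay": 0.011,"az": 0,"grip": 1},{"x": 0.015,"y": -0.002,"z": 0.004,"ax": 0,"ay": 0.011,"az": 0,"grip": 1}]}}

```text
time: 14.45
tool_pos: [0.5603, -0.0743, 0.1383]
tcp_rot: [0.274, 2.516, -0.085]
wrist_force: [-4.5, -7.7, 4.1]
width: 0.108
grip_force: 26.3
```

```bash
python3 - <<'E'
from h import *
from workcell import bot
p,R,s=now(bot); print(p,s['q'].round(3),s['width'],s['grip_force'],s['wrist_force'])
p0,R0=tcp_lug(0,np.radians(35),.008)
for f in(.1,.2,.3,.4,.5,.6,.7,.8):
    q,_=tcp_lug(f,np.radians(35),.008); print(f,((R0.T@(q-p0))/.5).round(3))
E
```

```text
[ 0.56033675 -0.07431272  0.13831799] [-0.155 -0.182  2.378 -0.106  0.335 -1.42 ] 0.10800969885223301 26.25045508146286 [-4.50417192 -7.68642985  4.08057536]
0.1 [ 0.007  0.    -0.017]
0.2 [ 0.016 -0.    -0.033]
0.3 [ 0.027 -0.    -0.049]
0.4 [ 0.039 -0.    -0.063]
0.5 [ 0.052  0.    -0.076]
0.6 [ 0.066 -0.    -0.087]
0.7 [ 0.082 -0.    -0.097]
0.8 [ 0.099 -0.    -0.106]
```

Request:
{"fn": "step_arm", "kwargs": {"series": [{"x": 0.007,"y": -0.003,"z": -0.017,"ax": 0,"ay": 0,"az": 0,"grip": 1},{"x": 0.016,"y": -0.003,"z": -0.033,"ax": 0,"ay": 0,"az": 0,"grip": 1},{"x": 0.027,"y": -0.003,"z": -0.049,"ax": 0,"ay": 0,"az": 0,"grip": 1},{"x": 0.027,"y": -0.003,"z": -0.049,"ax": 0,"ay": 0,"az": 0,"grip": 1}]}}

```text
time: 14.85
tool_pos: [0.5342, -0.0688, 0.15]
tcp_rot: [0.273, 2.517, -0.083]
wrist_force: [-0.4, -1.2, -2.5]
width: 0.111
grip_force: 24.8
```

Request:
{"fn": "step_arm", "kwargs": {"series": [{"x": 0.012,"y": 0,"z": -0.014,"ax": 0,"ay": 0,"az": 0,"grip": 1},{"x": 0.025,"y": 0,"z": -0.027,"ax": 0,"ay": 0,"az": 0,"grip": 1},{"x": 0.039,"y": 0,"z": -0.038,"ax": 0,"ay": 0,"az": 0,"grip": 1},{"x": 0.055,"y": 0,"z": -0.048,"ax": 0,"ay": 0,"az": 0,"grip": 1},{"x": 0.072,"y": 0,"z": -0.057,"ax": 0,"ay": 0,"az": 0,"grip": 1},{"x": 0.072,"y": 0,"z": -0.057,"ax": 0,"ay": 0,"az": 0,"grip": 1}]}}

```text
time: 15.45
tool_pos: [0.4897, -0.059, 0.1524]
tcp_rot: [0.273, 2.516, -0.083]
wrist_force: [1.4, 0.6, -3.7]
width: 0.114
grip_force: 23.5
```

```bash
python3 - <<'E'
from h import *
from workcell import bot
p,R,s=now(bot); print(p,s['q'].round(3)); 
for f,t in((.8,35),(.9,38),(1,40),(1.1,42)): rel(p,R,*tcp_lug(f,np.radians(t),.008))
E
```

```text
[ 0.48965416 -0.05901145  0.15242621] [-0.143 -0.387  2.491 -0.096  0.428 -1.423]
xyz [-0.005  0.     0.002] a [ 0.005  0.004 -0.002] rows>= 0.0
xyz [ 0.012  0.    -0.005] a [ 0.005 -0.096 -0.002] rows>= 0.3
xyz [ 0.029  0.    -0.01 ] a [ 0.005 -0.163 -0.002] rows>= 0.6
xyz [ 0.046  0.    -0.013] a [ 0.005 -0.23  -0.003] rows>= 0.8
```

Request:
{"fn": "step_arm", "kwargs": {"series": [{"x": 0.012,"y": 0,"z": -0.005,"ax": 0,"ay": -0.08,"az": 0,"grip": 1},{"x": 0.018,"y": 0,"z": -0.006,"ax": 0,"ay": -0.1,"az": 0,"grip": 1},{"x": 0.018,"y": 0,"z": -0.006,"ax": 0,"ay": -0.1,"az": 0,"grip": 1}]}}

```text
time: 15.75
tool_pos: [0.4823, -0.0574, 0.1509]
tcp_rot: [0.267, 2.462, -0.089]
wrist_force: [1.8, -0.3, -2.0]
width: 0.109
grip_force: 23.6
```

```bash
python3 - <<'E'
from h import *
from workcell import bot
p,R,s=now(bot); print(p,s['q'].round(3)); 
rel(p,R,p+.12*ez-.0*ex,R)
E
```

```text
[ 0.48234649 -0.05740683  0.15089315] [-0.136 -0.429  2.542 -0.131  0.366 -1.385]
xyz [-0.149  0.001 -0.189] a [0. 0. 0.] rows>= 2.4
```

Request:
{"fn": "step_arm", "kwargs": {"series": [{"x": 0,"y": 0,"z": 0,"ax": 0,"ay": 0,"az": 0,"grip": -1},{"x": 0,"y": 0,"z": 0,"ax": 0,"ay": 0,"az": 0,"grip": -1},{"x": 0,"y": 0,"z": 0,"ax": 0,"ay": 0,"az": 0,"grip": -1},{"x": 0,"y": 0,"z": 0,"ax": 0,"ay": 0,"az": 0,"grip": -1},{"x": 0,"y": 0,"z": 0,"ax": 0,"ay": 0,"az": 0,"grip": -1},{"x": 0,"y": 0,"z": 0,"ax": 0,"ay": 0,"az": 0,"grip": -1}]}}

```text
time: 16.35
tool_pos: [0.4824, -0.0575, 0.1506]
tcp_rot: [0.268, 2.463, -0.089]
wrist_force: [-1.5, -1.1, 3.0]
width: 1.003
grip_force: 0.0
```

Request:
{"fn": "step_arm", "kwargs": {"series": [{"x": -0.04,"y": 0,"z": -0.05,"ax": 0,"ay": 0,"az": 0,"grip": -1},{"x": -0.08,"y": 0,"z": -0.1,"ax": 0,"ay": 0,"az": 0,"grip": -1},{"x": -0.15,"y": 0,"z": -0.19,"ax": 0,"ay": 0,"az": 0,"grip": -1},{"x": -0.15,"y": 0,"z": -0.19,"ax": 0,"ay": 0,"az": 0,"grip": -1},{"x": -0.15,"y": 0,"z": -0.19,"ax": 0,"ay": 0,"az": 0,"grip": -1},{"x": -0.15,"y": 0,"z": -0.19,"ax": 0,"ay": 0,"az": 0,"grip": -1}]}}

```text
time: 16.95
tool_pos: [0.4815, -0.0578, 0.2696]
tcp_rot: [0.268, 2.466, -0.089]
wrist_force: [-0.0, -1.0, -0.6]
width: 0.999
grip_force: 0.0
```

```bash
python3 - <<'E'
from h import *
from workcell import bot,imaging
p,R,s=now(bot); print(p,s['q'].round(3),s['wrist_force'])
t=imaging.read_camera('top');c=imaging.read_camera('side')
pickle.dump(t,open('top1.pkl','wb'));pickle.dump(c,open('side1.pkl','wb'))
a=cv2.resize(c['img'][95:275,240:420,::-1],(400,400),interpolation=cv2.INTER_CUBIC)
b=cv2.resize(t['img'][100:260,230:390,::-1],(400,400),interpolation=cv2.INTER_CUBIC)
cv2.imwrite('pics/i.png',np.hstack([a,b]))
for f in (0.9,1.2,2.38):
  a=np.radians(55.1)+f; L=case(.035+.0927*np.cos(a),-.158,.073+.0927*np.sin(a)); print(f,'top',proj(t,L)[0].round(),'side',proj(c,L)[0].round())
E
```

```text
[ 0.4815102  -0.05775174  0.26955458] [-0.138 -0.573  2.388 -0.074  0.666 -1.449] [-0.02548526 -0.96635662 -0.59750109]
0.9 top [347. 203.] side [341. 170.]
1.2 top [345. 213.] side [349. 177.]
2.38 top [339. 229.] side [359. 213.]
```

View pics/i.png

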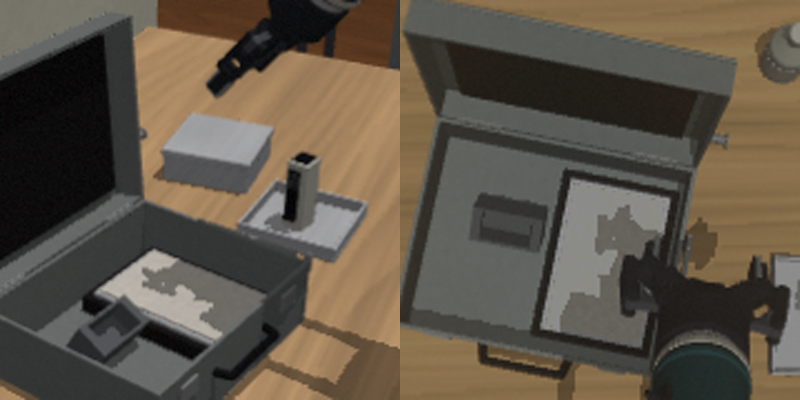

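The pack stands in the tray at left crop (300,188) and the bay is empty. No stay bar shows above the rim, so the stay has dropped, and the lid is still up. I'll get the closed fingers up and over behind the lid.

```bash
python3 - <<'E'
from h import *
from workcell import bot
T=load('top0'); print('bottle cap',onz(T,389,115,.12))
p,R,s=now(bot); D=lean(0); w1=np.array([.50,.03,.43]); w2=case(.215,.02,.43); rel(p,R,w1,D); rel(w1,D,w2,D); print(w2)
E
```

```text
bottle cap [ 0.72606324 -0.18531113  0.12      ]
xyz [-0.198  0.18  -0.256] a [ 4.000e-03  1.262e+00 -1.000e-03] rows>= 4.4
xyz [-0.406  0.178  0.   ] a [0. 0. 0.] rows>= 4.4
[0.71749779 0.07341495 0.43      ]
```

Request:
{"fn": "step_arm", "kwargs": {"series": [{"x": -0.198,"y": 0.18,"z": -0.256,"ax": 0,"ay": 1,"az": 0,"grip": 1},{"x": -0.198,"y": 0.18,"z": -0.256,"ax": 0,"ay": 1,"az": 0,"grip": 1},{"x": -0.198,"y": 0.18,"z": -0.256,"ax": 0,"ay": 1,"az": 0,"grip": 1},{"x": -0.198,"y": 0.18,"z": -0.256,"ax": 0,"ay": 1,"az": 0,"grip": 1},{"x": -0.198,"y": 0.18,"z": -0.256,"ax": 0,"ay": 1,"az": 0,"grip": 1},{"x": -0.198,"y": 0.18,"z": -0.256,"ax": 0,"ay": 1,"az": 0,"grip": 1}]}}

```text
time: 17.65
tool_pos: [0.5013, 0.0302, 0.4316]
tcp_rot: [0.322, 2.985, -0.02]
wrist_force: [-0.2, -0.2, -0.6]
width: 0.006
grip_force: 0.0
```

```bash
python3 - <<'E'
from h import *
from workcell import bot,imaging
p,R,s=now(bot); D=lean(0); w2=case(.215,.02,.43); print(p); rel(p,R,w2,D)
# stay check: changed pixels between pivot and folded lug in top view
t=imaging.read_camera('top'); T=load('top0')
df=np.abs(t['img'].astype(int)-T['img']).sum(2)[150:250,325:365]
for i,r in enumerate(df[::2]): print(150+2*i,''.join('#' if v>60 else '.' for v in r))
E
```

```text
[0.50130871 0.03019396 0.43158755]
xyz [-0.4    0.177  0.06 ] a [0.004 0.267 0.002] rows>= 4.4
150 .#...............#..............########
152 ##............#................#########
154 ###########....................#########
156 #####################.........##########
158 #####################.......#.##########
160 #####################......#############
162 ######################....##.###########
164 ######################...###############
166 ..........####.####.....###.############
168 .....................#..###.############
170 ###....................###...###########
172 #############..........##.##############
174 #####...########...#...##.##############
176 .....##########.......###.##############
178 #########....####...####....############
180 #############.##....####################
182 #############..#...####.################
184 ############.......#####################
186 ############.......###.#################
188 ############......######################
190 ###########.......###.##################
192 ###########......#######################
194 ##########.
[... 544 characters left out ...]
#..............##.......#
220 ...............##.............##........
222 .............#..#.............###.....##
224 .............##................#.......#
226 ..............#################..#######
228 ..............##################.#######
230 ..............##########################
232 .............###########################
234 .##........#.####################.######
236 ##.......###.####################.######
238 ##......###.############################
240 ........###.############################
242 ........##..############################
244 .......#################################
246 .......###########################.#####
248 #......##.########################.#####
```

Request:
{"fn": "step_arm", "kwargs": {"series": [{"x": -0.4,"y": 0.177,"z": 0.06,"ax": 0.004,"ay": 0.267,"az": 0,"grip": 1},{"x": -0.4,"y": 0.177,"z": 0.06,"ax": 0.004,"ay": 0.267,"az": 0,"grip": 1},{"x": -0.4,"y": 0.177,"z": 0.06,"ax": 0.004,"ay": 0.267,"az": 0,"grip": 1},{"x": -0.4,"y": 0.177,"z": 0.06,"ax": 0.004,"ay": 0.267,"az": 0,"grip": 1},{"x": -0.4,"y": 0.177,"z": 0.06,"ax": 0.004,"ay": 0.267,"az": 0,"grip": 1},{"x": -0.4,"y": 0.177,"z": 0.06,"ax": 0.004,"ay": 0.267,"az": 0,"grip": 1},{"x": -0.4,"y": 0.177,"z": 0.06,"ax": 0.004,"ay": 0.267,"az": 0,"grip": 1}]}}

```text
time: 18.4
tool_pos: [0.7155, 0.0724, 0.4288]
tcp_rot: [-0.339, -3.12, 0.001]
wrist_force: [0.1, -0.6, 0.9]
width: 0.0
grip_force: 0.0
```

```bash
cat >> h.py <<'E'
def lidtip(thdeg,s=.2,off=.0):
    t=np.radians(thdeg); n=.037+off
    return case(.12-s*np.cos(t)+n*np.sin(t),.02,.085+s*np.sin(t)+n*np.cos(t))
E
python3 - <<'E'
from h import *
from workcell import bot
p,R,s=now(bot); D=lean(0); print(p,s['q'].round(3)); w=case(.215,.02,.29); rel(p,R,w,D)
print('from w:')
for t in (95,85,75,65,55,45,35,25,15,8,0):
    print(t,((D.T@(lidtip(t,.2,.011*max(0,np.sin(np.radians(t))))-w))/.5).round(3))
E
```

```text
[0.71547927 0.07244083 0.42879942] [ 0.066  0.307  1.196 -0.     1.641 -1.288]
xyz [-0.004  0.003  0.278] a [-0.002 -0.005 -0.001] rows>= 2.8
from w:
95 [ 0.06 -0.    0.02]
85 [0.129 0.    0.003]
75 [ 0.202 -0.    -0.001]
65 [ 0.274 -0.     0.008]
55 [ 0.344 -0.     0.03 ]
45 [ 0.41  -0.     0.064]
35 [ 0.468 -0.     0.11 ]
25 [ 0.517 -0.     0.165]
15 [0.556 0.    0.229]
8 [ 0.575 -0.     0.278]
0 [0.59  0.    0.336]
```

Request:
{"fn": "step_arm", "kwargs": {"series": [{"x": -0.004,"y": 0.003,"z": 0.1,"ax": 0,"ay": 0,"az": 0,"grip": 1},{"x": -0.004,"y": 0.003,"z": 0.19,"ax": 0,"ay": 0,"az": 0,"grip": 1},{"x": -0.004,"y": 0.003,"z": 0.278,"ax": 0,"ay": 0,"az": 0,"grip": 1},{"x": -0.004,"y": 0.003,"z": 0.278,"ax": 0,"ay": 0,"az": 0,"grip": 1}]}}

```text
time: 18.8
tool_pos: [0.7126, 0.0732, 0.2836]
tcp_rot: [-0.337, -3.109, 0.004]
wrist_force: [-1.1, 0.4, -1.3]
width: -0.001
grip_force: 0.0
```

Request:
{"fn": "step_arm", "kwargs": {"series": [{"x": 0.03,"y": 0,"z": 0.01,"ax": 0,"ay": 0,"az": 0,"grip": 1},{"x": 0.06,"y": 0,"z": 0.02,"ax": 0,"ay": 0,"az": 0,"grip": 1},{"x": 0.095,"y": 0,"z": 0.01,"ax": 0,"ay": 0,"az": 0,"grip": 1},{"x": 0.129,"y": 0,"z": 0.003,"ax": 0,"ay": 0,"az": 0,"grip": 1},{"x": 0.165,"y": 0,"z": 0,"ax": 0,"ay": 0,"az": 0,"grip": 1},{"x": 0.202,"y": 0,"z": -0.001,"ax": 0,"ay": 0,"az": 0,"grip": 1},{"x": 0.238,"y": 0,"z": 0.003,"ax": 0,"ay": 0,"az": 0,"grip": 1},{"x": 0.274,"y": 0,"z": 0.008,"ax": 0,"ay": 0,"az": 0,"grip": 1}]}}

```text
time: 19.6
tool_pos: [0.5863, 0.103, 0.293]
tcp_rot: [0.338, 3.113, 0.002]
wrist_force: [3.5, -1.4, -0.7]
width: -0.003
grip_force: 1.4
```

Request:
{"fn": "step_arm", "kwargs": {"series": [{"x": 0.035,"y": 0,"z": 0.01,"ax": 0,"ay": 0,"az": 0,"grip": 1},{"x": 0.07,"y": 0,"z": 0.022,"ax": 0,"ay": 0,"az": 0,"grip": 1},{"x": 0.104,"y": 0,"z": 0.038,"ax": 0,"ay": 0,"az": 0,"grip": 1},{"x": 0.136,"y": 0,"z": 0.056,"ax": 0,"ay": 0,"az": 0,"grip": 1},{"x": 0.166,"y": 0,"z": 0.078,"ax": 0,"ay": 0,"az": 0,"grip": 1},{"x": 0.194,"y": 0,"z": 0.102,"ax": 0,"ay": 0,"az": 0,"grip": 1},{"x": 0.22,"y": 0,"z": 0.129,"ax": 0,"ay": 0,"az": 0,"grip": 1},{"x": 0.243,"y": 0,"z": 0.157,"ax": 0,"ay": 0,"az": 0,"grip": 1}]}}

```text
time: 20.4
tool_pos: [0.4677, 0.1296, 0.2139]
tcp_rot: [0.338, 3.115, 0.004]
wrist_force: [0.8, 0.7, 2.1]
width: -0.002
grip_force: 0.9
```

```bash
python3 - <<'E'
from h import *
from workcell import bot
p,R,s=now(bot); D=lean(0); print(p,lidtip(25),s['wrist_force'])
for t in (15,8,0): print(t); rel(p,R,lidtip(t),D)
E
```

```text
[0.46769879 0.12958661 0.21387948] [0.46291388 0.12920256 0.20305704] [0.81607582 0.65534079 2.11825521]
15
xyz [ 0.046 -0.003  0.082] a [ 0.006  0.016 -0.   ] rows>= 0.9
8
xyz [ 0.065 -0.003  0.128] a [ 0.006  0.016 -0.   ] rows>= 1.4
0
xyz [ 0.079 -0.003  0.183] a [ 0.006  0.016 -0.   ] rows>= 2.0
```

Request:
{"fn": "step_arm", "kwargs": {"series": [{"x": 0.025,"y": 0,"z": 0.04,"ax": 0,"ay": 0,"az": 0,"grip": 1},{"x": 0.046,"y": 0,"z": 0.082,"ax": 0,"ay": 0,"az": 0,"grip": 1},{"x": 0.056,"y": 0,"z": 0.105,"ax": 0,"ay": 0,"az": 0,"grip": 1},{"x": 0.065,"y": 0,"z": 0.128,"ax": 0,"ay": 0,"az": 0,"grip": 1},{"x": 0.073,"y": 0,"z": 0.155,"ax": 0,"ay": 0,"az": 0,"grip": 1},{"x": 0.079,"y": 0,"z": 0.178,"ax": 0,"ay": 0,"az": 0,"grip": 1},{"x": 0.079,"y": 0,"z": 0.183,"ax": 0,"ay": 0,"az": 0,"grip": 1},{"x": 0.079,"y": 0,"z": 0.183,"ax": 0,"ay": 0,"az": 0,"grip": 1}]}}

```text
time: 21.2
tool_pos: [0.4297, 0.1381, 0.1218]
tcp_rot: [0.338, 3.12, 0.0]
wrist_force: [-8.9, -3.4, 24.5]
width: -0.002
grip_force: 12.5
```

Request:
{"fn": "step_arm", "kwargs": {"series": [{"x": 0,"y": 0,"z": 0.003,"ax": 0,"ay": 0,"az": 0,"grip": 1},{"x": 0,"y": 0,"z": 0.006,"ax": 0,"ay": 0,"az": 0,"grip": 1},{"x": 0,"y": 0,"z": 0.006,"ax": 0,"ay": 0,"az": 0,"grip": 1}]}}

```text
time: 21.5
tool_pos: [0.4298, 0.1382, 0.1215]
tcp_rot: [0.338, 3.121, 0.0]
wrist_force: [-18.2, -4.8, 43.5]
width: -0.0
grip_force: 22.1
```

The lid is hard down, with the tip at z = 0.1215 m against the 0.122 m closed height. I'll retreat and check the stay.

Request:
{"fn": "step_arm", "kwargs": {"series": [{"x": 0,"y": 0,"z": -0.05,"ax": 0,"ay": 0,"az": 0,"grip": 1},{"x": 0,"y": 0,"z": -0.14,"ax": 0,"ay": 0,"az": 0,"grip": 1},{"x": 0,"y": 0,"z": -0.23,"ax": 0,"ay": 0,"az": 0,"grip": 1},{"x": 0,"y": 0.1,"z": -0.3,"ax": 0,"ay": 0,"az": 0,"grip": 1},{"x": 0,"y": 0.2,"z": -0.3,"ax": 0,"ay": 0,"az": 0,"grip": 1},{"x": 0,"y": 0.3,"z": -0.3,"ax": 0,"ay": 0,"az": 0,"grip": 1},{"x": 0,"y": 0.3,"z": -0.3,"ax": 0,"ay": 0,"az": 0,"grip": 1},{"x": 0,"y": 0.3,"z": -0.3,"ax": 0,"ay": 0,"az": 0,"grip": 1}]}}

```text
time: 22.3
tool_pos: [0.4604, 0.2857, 0.2643]
tcp_rot: [0.334, 3.123, -0.001]
wrist_force: [-0.4, -1.0, -0.2]
width: 0.002
grip_force: 0.0
```

```bash
python3 - <<'E'
from h import *
from workcell import bot,imaging
p,R,s=now(bot); print(p,s['wrist_force'])
t=imaging.read_camera('top'); c=imaging.read_camera('side')
for f in (.9,1.5,2.38):
  for r in(.0927,.165):
    a=np.radians(55.1)+f; L=case(.035+r*np.cos(a),-.158,.073+r*np.sin(a)); print(f,r,proj(t,L)[0].round(1))
print('rim edge FR,mid',proj(t,[case(-.12,-.15,.122),case(.035,-.15,.122)]).round(1))
g=t['img'].mean(2).astype(int)
for v in range(184,256,3): print(v,*g[v,322:356])
# pack silhouette in side view vs start
S=load('side0'); df=(np.abs(c['img'].astype(int)-S['img']).sum(2)[150:210:3,352:400]>40)
for r in df: print(''.join('#' if v else '.' for v in r))
E
```

```text
[0.46036669 0.28572547 0.26430222] [-0.43888979 -1.02094223 -0.19665866]
0.9 0.0927 [347.1 203.5]
0.9 0.165 [348.5 209.3]
1.5 0.0927 [342.7 221.2]
1.5 0.165 [340.3 242.1]
2.38 0.0927 [338.9 228.9]
2.38 0.165 [333.9 253.3]
rim edge FR,mid [[333.6 251.3]
 [344.4 194.6]]
184 96 97 97 97 97 96 97 97 97 97 98 98 97 99 98 99 99 97 98 98 99 99 99 98 85 98 99 99 100 99 100 100 99 99
187 98 95 96 97 97 97 98 97 97 97 97 96 98 98 99 98 99 99 99 99 98 97 98 105 103 103 103 103 103 104 104 105 105 105
190 97 99 96 99 99 99 97 97 97 99 99 99 99 99 99 99 98 98 98 98 100 99 101 85 99 99 99 99 99 98 99 99 97 98
193 98 96 95 96 98 98 99 98 98 98 100 99 98 99 100 99 98 98 99 99 99 100 95 93 82 83 89 82 87 88 102 101 103 104
196 98 99 100 98 98 98 99 98 98 99 98 98 98 98 98 100 99 98 97 98 100 101 62 86 93 89 93 94 67 106 105 105 105 105
199 98 98 98 99 99 98 98 98 100 98 98 99 99 100 99 97 98 98 100 99 100 75 93 108 106 104 105 102 103 105 105 105 104 105
202 99 99 98 97 96 97 99 98 99 98 98 99 99 99 99 98 98 99 98 100 101 65 107 107 107 107 107 106 108 106 107 108 107 108
205 97 98 98 99 99 98 98 100
[... 2499 characters left out ...]
..............
.................################...............
................#################...............
................################................
................################................
................#######....#####................
...............########.........................
...............################.................
...............################.................
#.############################..................
##############################..................
####.#####################......................
###############.#############...................
####...#################.####...................
####################..#######...................
```

```bash
python3 -c "
from workcell import bot
print(bot.finish_job())"
```

```text
the job is handed in; nothing more can be done
None
```

I handed the job in at about 22 s with no verdict returned: the pack stands upright in the larger tray, the lid is fully closed, and the stay is folded, though I inferred that because no bar showed above the rim and never saw the stay itself.

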